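# Turn a leaf in the parts-counter catalogue rack

### The arm

A 6-joint arm with a two-finger parallel gripper is mounted at the origin on the work surface. World frame = base frame: x ahead of the robot, y to its left, z up, the work surface at z = 0. Lengths are in mm, angles in degrees, forces in N, time in s.
With the tool pointing down it reaches from about 350 to 850 mm from the base axis. Payload 8.1 kg.
Tool frame: the origin (TCP) lies midway between the tips of the shut fingers; the grasp point (between the pads) lies 19 mm behind it (r.grasp_offset is the distance from the TCP to the grasp point, in mm); z points along the fingers, x is the direction in which the jaws open and shut, and the axes are right-handed (so a half turn about z gives the same grasp; the last joint's range is limited). The gripper opens to 85 mm and grips with 20 to 120 N. Pads are 22 mm wide; open, the fingers measure 114 mm over their backs; the gripper's body (76 mm by 85 mm) begins 54 mm behind the grasp point. The pads swing forward as they close: fully open they stand 13 mm farther back than shut.
Start: joints at [59.851, 7.471, 85.268, -0, 87.261, -4.893], TCP at [255.978, 542.661, 231.292] pointing down, gripper open.
Joint ranges: [-169.43, 169.43], [-51.17, 129.36], [1.28, 143.12], [-76.62, 256.62], [0, 156.53], [-152.29, 152.29]. Speed limits (degrees/s): [136.94, 136.94, 159.86, 180, 180, 180].

### API

Orientations are given as [roll, pitch, yaw] about the fixed x, y, z axes, in that order (R = Rz(yaw) Ry(pitch) Rx(roll)).
In Python, from bench import r, optics, hand_in gives the robot as it stands.
- The arm moves only by the shell command python3 -m pendant 'ROWS' [FORCE]. ROWS is JSON, a list of rows, each a list of 5 numbers: the opening, from 0 (shut) to 1 (fully open), then the shift along the tool's x, y, z in mm, then the turn about the tool's z in degrees. A call has 1 to 10 rows; each row shifts and turns the commanded pose from where the row before left it, along the tool's axes as they then stand; what a row does not reach is not made up. A row lasts 1/10 s, in which the tool goes at most 50 mm and 8.59 degrees, less where a joint would pass 70% of its speed; a pose out of reach is approached as far as the arm can. A call with a gripper value outside its range is refused whole. The fingers move at their own pace and stop on an object; FORCE is the grip in N (left out, the last holds). Time passes only in rows, so rows that do not move let the fingers close. It gives the time, the measured TCP pose, the force and the opening at its end, in the units of the state.
- r.sense(): the state, without advancing time (a new reading comes with each control period).
- optics.snapshot(name): name is "side" or "top" or "wrist"; returns (picture, depth): 480x640x3 uint8, blue, green, red; 480x640 float32, mm along the optical axis (not along the pixel's ray), 0 where there is no reading.
- optics.camera_params(name): a dict with "camera_matrix" (3x3 intrinsics, pixels), "k1" (the pictures are not rectified: a ray, as slopes to the right and down, at radius r is drawn at 1 + k1 r^2 times it, then the intrinsics apply), "eye" and "orientation" of the camera in the world. Camera axes: x right, y down, z forward; pixel columns grow to the right and rows downward; lengths in mm; the calibration is good to about 2 mm. A picture is of the moment at which its call begins: read the wrist's pose just before it. camera_params takes no time and is no camera call; for the wrist camera it gives the pose at the moment of the call.
- hand_in(): hands the job in, once; it reports no verdict.
Trained networks look in the newest picture that a camera, given by its name, has taken for a name from the list of things; names that differ only in an ending like _2 or _b are one class to them, and where a whole thing is asked for, a point or a joint stands for the part that bears it (a point fixed in the world has none). Each returns a list of dicts, best first, with "score" (0 to 1); they miss things now and then, are a little off and sometimes report something else, mostly with a low value. They report only what shows in the picture. A call takes as long as a camera call.
- optics.search_frame(camera, query): "at" ([x, y, z] in mm, in world coordinates, good to about 4 mm: the middle of the surface that is visible of it).
The state is a dict: "time": time; "joint_pos": joint angles; "qd": joint speeds; "joint_efforts": joint torques, N m; "tool_pos": TCP position; "tcp_rot": TCP orientation; "ft_force": force on the tool from outside, world axes, zero at the start; "wrist_torque": the same for the moment, N m; "finger_gap": finger opening in mm.
Only numpy, scipy, OpenCV 4.12 (cv2) and the standard library are available. Lean on these libraries where they do the work, as an engineer would, in place of code of your own. Each camera call takes 0.05 s, during which the arm holds its last target. There are 200 camera calls.

### The job

The catalogue rack on the packing bench holds stiff index leaves, open like a book. Seen from the robot, push the top leaf of the right-hand side up from underneath with the fingertips (its thumb tab overhangs for this), turn it over its spine and press it down until it lies flat on the left-hand side. Only push the leaf, never pinch it between the fingers; leave the other three leaves lying where they are, and do not shove, tip or pick up anything else on the bench.

Things in the scene. Friction and masses are not known exactly. Their poses are not given: they have to be found in the camera images.
- rack: Blue-grey sheet-steel catalogue rack, screwed down, 235 mm long (x, along the spine) by 385 mm over the leaves. Origin on the bench under its centre; y to its left-hand side, z up. Two wings slope up and outwards from the middle at 25 degrees (0.436 rad), right one towards -y, left one towards +y, ending 124 mm out along the slope: the outer part of each leaf overhangs, only bench below the tabs.
- leaf (a joint): The leaf to turn, top one on the right. 0 = flat on the right, rising outwards at 0.436 rad; grows as it is turned up and over; upright at 1.134; flat on the left at its stop, 2.269. Begins between 0 and 0.45. Its hinge is stiff (0.24 N m drag; leaf about 0.15 kg): the leaf stays wherever it is left and does not fall by itself; about 2 to 3 N at the tab moves it.
- leaf_hinge (a point): Middle of the rod that the leaf to turn swings on: 45 mm above the bench, at y = -5.5 mm of the rack. Four such level rods run along the rack's x, 45 mm up, at y = -16.5, -5.5, +5.5 and +16.5 mm, one leaf on each, between end plates 58 mm high.
- leaf_tab (a point): Centre of the thumb tab of the leaf to turn, mid-thickness, 177 mm from the hinge. Frame turns with the leaf: y back towards the hinge, x along the spine, z out of the face that is up at the start. The leaf is a rigid dark plastic plate, 4 mm thick, 210 mm along the spine, reaching 160 mm from the rod; the tab, 60 mm wide, in the middle of its outer edge, reaches 34 mm further, to 194 mm.
- next_leaf (a joint): The leaf just under the leaf to turn (0.6 mm apart when both are flat). 0 = flat on the right, where it begins and must stay. Same size and stiffness; its edge reaches 10 mm further out than the plate above it, so the upper tab overhangs it by 24 mm.
- next_tab (a point): Centre of the 60 mm tab of that next leaf, at the far end of the outer edge, 72 mm along +x of the rack from the tab to use. No tab of another leaf lies under the tab to use.
- first_leaf (a joint): The lowest leaf on the left, under the left-hand leaf, flat at 0, where it begins and must stay; 60 mm tab at the far end.
- left_leaf (a joint): The leaf that already lies on the left, flat at 0, where it begins and must stay (it would grow if turned up towards the right). The turned leaf comes to lie on it.
- left_tab (a point): Centre of the tab of the left-hand leaf, at the near end (-x) of the left-hand outer edge.
- carton_small: Loose bystander: closed parts carton 90 x 62 x 45 mm, right of the rack. Origin at the centre of its underside.
- carton_plug: Loose bystander: closed small carton 50 x 50 x 36 mm, right of the rack. Origin at the centre of its underside.
- tape_roll: Loose bystander: roll of brown packing tape lying flat, 100 mm across, 48 mm high, left of the rack. Origin at the centre of its underside.
- oil_filter: Loose bystander: white spin-on oil filter standing upright, 66 mm across, 75 mm high, left of the rack. Origin at the centre of its underside.
- marker: Loose bystander: capped marker pen lying along its x axis, 135 mm long, 17 mm thick, between robot and rack. Origin at the centre of its underside.
- cutter: Loose bystander: carton cutter lying along its x axis, 175 mm long, 30 mm wide, 22 mm high, between robot and rack. Origin at the centre of its underside.

How it is judged:
By the outcome, as a careful person would: the job done as asked, in the order asked, and still so for the second after the job is handed in, with the robot touching nothing.
It also fails if it takes over 42 s, if anything falls off the work surface, if the arm or the gripper's body presses on something with over 40 N, if the wrist force passes 120 N, or if a joint passes its speed limit or range.

## Working session

There is one attempt and no reset: what is moved stays moved. The work goes in short steps, Python scripts to look and compute and a shell command to move; the robot and the scene stay as the last step left them, time stands still between calls to the robot, and variables do not carry over. Pictures are saved under pics/ and viewed, about 8 in all and at most 12, crops included, and the job is handed in when it is done.

```bash
mkdir -p pics; ls; python3 - <<'E'
from bench import r, optics
import cv2
s=r.sense();print(s['time'],s['tool_pos'],s['tcp_rot'],s['finger_gap'],r.grasp_offset)
for c in('top','side'):
    p,d=optics.snapshot(c);cv2.imwrite(f'pics/{c}1.png',p)
    k=optics.camera_params(c);print(c,k['eye'],k['orientation'])
    for q in('rack','leaf_tab','leaf','next_tab','left_tab','carton_small','carton_plug','tape_roll','oil_filter','marker','cutter'):
        print(q,[([round(v) for v in e['at']],round(e['score'],2)) for e in optics.search_frame(c,q)[:2]])
print(r.sense()['time'])
E
```

```text
pics
0.0 [255.66118534 542.14748374 230.18401076] [-1.79990237e+02  1.12982578e-01  6.47437068e+01] 85.5169312126927 18.700000000000003
top [ 353.39322944   36.50475526 1042.53273038] [-168.03660176    0.19861047  -85.73538259]
rack [([546, 29, 93], 0.83)]
leaf_tab [([547, -49, 114], 0.89), ([538, 110, 86], 0.72)]
leaf [([548, -45, 109], 0.7), ([574, -123, 110], 0.21)]
next_tab [([572, -122, 109], 0.69)]
left_tab [([541, 114, 84], 0.62)]
carton_small [([468, -248, 42], 0.8), ([544, -40, 110], 0.53)]
carton_plug [([613, -256, 37], 0.69)]
tape_roll [([620, 293, 49], 0.93)]
oil_filter [([455, 280, 74], 0.8)]
marker [([387, 106, 17], 0.95)]
cutter [([363, -115, 20], 0.58)]
side [ 138.53906539 -531.08415292  943.03617602] [-140.06983059    0.99298298  -35.9424764 ]
rack [([538, 30, 90], 0.59)]
leaf_tab [([546, -52, 122], 0.63)]
leaf [([546, -48, 122], 0.82)]
next_tab [([543, -100, 101], 0.95)]
left_tab [([542, 104, 82], 0.66), ([544, -49, 121], 0.56)]
carton_small [([465, -262, 43], 0.73)]
carton_plug [([611, -261, 29], 0.61)]
tape_roll [([606, 315, 40], 0.83)]
oil_filter [([454, 271, 59], 0.57)]
marker [([455, 273, 62], 0.62), ([383, 100, 15], 0.61)]
cutter [([357, -128, 23], 0.69), ([609, -263, 30], 0.56)]
1.2
```

View pics/top1.png

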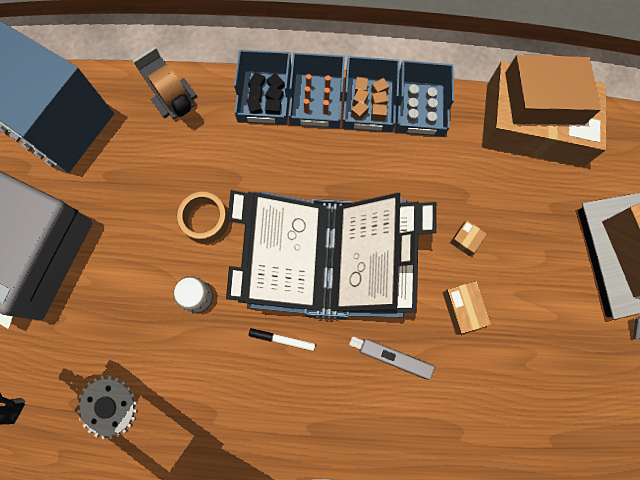

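View pics/side1.png

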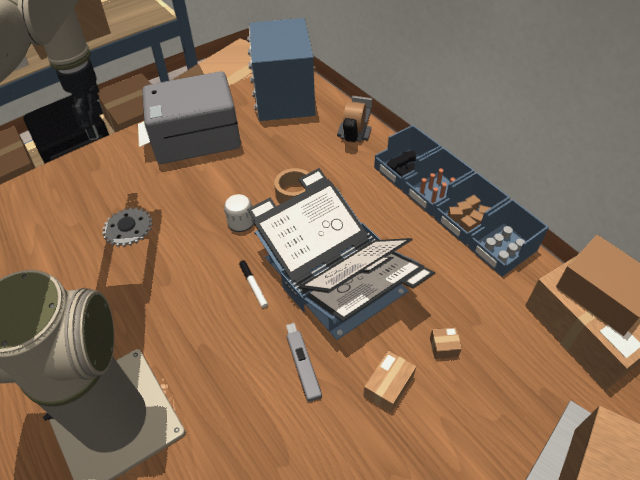

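The rack is at about (545,30) with the spine roughly along x. The leaf is already partly raised: its page is at px 340–400 × 195–305 and its tab at px (406,248) in the top view. The next tab is at (428,217), and the near-right label at (406,285) belongs to the leaf below. Next I fit the planes from depth.

```bash
cat > h.py <<'E'
import numpy as np, cv2
from scipy.spatial.transform import Rotation as R
from bench import r, optics
def cloud(c):
    k=optics.camera_params(c);p,d=optics.snapshot(c)
    v,u=np.mgrid[0:480,0:640]
    n=cv2.undistortPoints(np.stack([u,v],-1).reshape(-1,1,2).astype(float),np.array(k['camera_matrix'],float),np.array([k['k1'],0,0,0.])).reshape(480,640,2)
    P=np.dstack([n*d[...,None],d])
    W=P@R.from_euler('xyz',k['orientation'],degrees=True).as_matrix().T+k['eye']
    W[d==0]=np.nan
    return p,W
def plane(X):
    X=X[~np.isnan(X).any(1)]
    for _ in range(4):
        c=X.mean(0);n=np.linalg.svd(X-c,full_matrices=False)[2][2];e=(X-c)@n;X=X[abs(e)<max(2*e.std(),1)]
    n*=np.sign(n[2]);return c,n,e.std()
E
python3 - <<'E'
from h import *
p,W=cloud('top')
box=lambda a,b,c,d:W[b:d,a:c].reshape(-1,3)
for nm,b in dict(left=(262,210,310,290),leaf=(345,212,388,292),bench=(280,380,330,420)).items():
    c,n,e=plane(box(*b));print(nm,c.round(1),n.round(3),round(e,2),'tilt',np.degrees(np.arccos(n[2])).round(2),'yaw of n',np.degrees(np.arctan2(n[1],n[0])).round(2))
    if nm=='left':
        yaw=np.arctan2(n[1],n[0])+np.pi/2; cl,nl=c,n
    if nm=='leaf': cf,nf=c,n
print('yaw',np.degrees(yaw))
# pixel positions
for q in [(402,240),(406,248),(410,258),(404,236),(428,217),(398,197),(393,306),(237,207),(237,281),(252,196),(329,205),(327,312)]:
    print(q,W[q[1],q[0]].round(1))
# intersection of leaf surfaces with z planes
for c,n,z in((cl,nl,45),(cf,nf,45)):
    c2=c-2*n; h=n[:2]/np.linalg.norm(n[:2]); t=-(z-c2[2])*n[2]/np.linalg.norm(n[:2]); print('hinge line pt',(c2[:2]+h*t).round(1), 'dir',h.round(3))
cv2.imwrite('pics/topcrop.png',cv2.resize(p[180:330,220:450],None,fx=3.4,fy=3.4,interpolation=cv2.INTER_CUBIC))
E
```

```text
left [552.3 109.   84.2] [ 0.006 -0.422  0.907] 1.26 tilt 24.95 yaw of n -89.25
leaf [553.9 -41.1 109.4] [-0.01   0.723  0.691] 1.02 tilt 46.32 yaw of n 90.78
bench [271.4  52.8  -0. ] [ 0.003 -0.002  1.   ] 1.44 tilt 0.21 yaw of n -39.99
yaw 0.7515313171482487
(402, 240) [567.  -98.6 166.9]
(406, 248) [ 551.1 -104.6  176.1]
(410, 258) [ 533.3 -111.7  179.4]
(404, 236) [ 573.  -100.9  172.5]
(428, 217) [ 625.2 -152.4  123. ]
(398, 197) [648.  -89.8 158.1]
(393, 306) [451.9 -89.8 154.1]
(237, 207) [618.6 203.8 121.3]
(237, 281) [479.8 188.8 122.9]
(252, 196) [645.2 179.5 111. ]
(329, 205) [657.4  32.6  47.3]
(327, 312) [444.9  21.4  27.2]
hinge line pt [553.4  29.5] dir [ 0.013 -1.   ]
hinge line pt [553.1  17.7] dir [-0.014  1.   ]
```

View pics/topcrop.png

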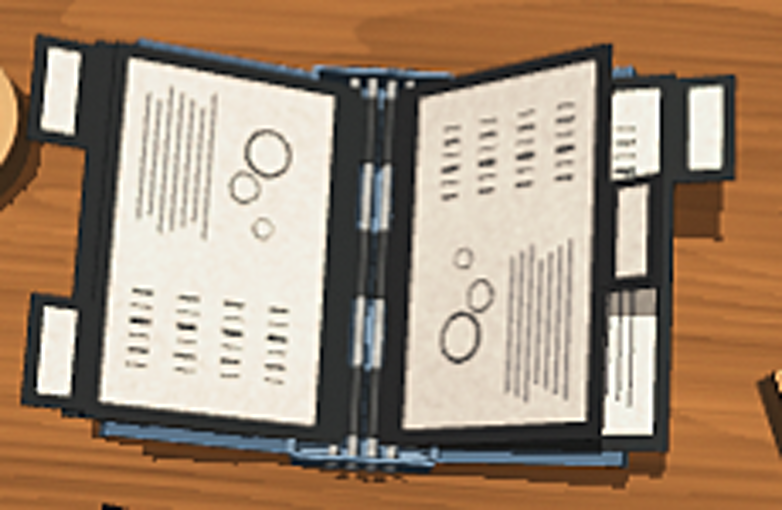

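The rack centre is at about (551,24) with yaw near 0.8°. The leaf's slope is 46.3°, so the joint reads about 0.37. Its hinge is at y≈18, z 45. The predicted tab centre (551,-104,173) matches the measured (551,-105,176).

The tool stays pointing down, so I'll shut the fingers, come in from the right and push the tab's underside corner along its arc.

```bash
python3 -m pendant '[[0,0,0,-15,8.1],[0,0,0,-15,8.1],[0,0,0,-15,8.1],[0,0,0,-15,8.1],[0,0,0,-15,8.1],[0,0,0,-15,8.1],[0,0,0,-15,8.1],[0,0,0,-15,8],[0,0,0,0,0]]' 20
python3 -m pendant '[[0,18,45,0,0],[0,18,45,0,0],[0,18,45,0,0],[0,18,45,0,0],[0,18,45,0,0],[0,18,45,0,0],[0,18,45,0,0],[0,18,45,0,0],[0,18,45,0,0],[0,18,45,0,0]]'
```

```text
time: 2.15
tool_pos: [256.4, 543.4, 354.1]
tcp_rot: [-179.8, -0.1, -0.1]
ft_force: [0.5, 0.6, 0.0]
finger_gap: 0.3
time: 3.15
tool_pos: [436.4, 90.9, 350.5]
tcp_rot: [-180.0, 0.0, 0.3]
ft_force: [1.0, 0.4, 0.0]
finger_gap: -0.2
```

```bash
python3 -m pendant '[[0,16,40,0,0],[0,16,40,0,0],[0,16,40,0,0],[0,16,40,0,0],[0,17,40,0,0],[0,17,40,0,0],[0,17,40,0,0],[0,0,0,40,0],[0,0,0,40,0],[0,0,0,40,0]]'
python3 -m pendant '[[0,0,0,40,0],[0,0,0,40,0],[0,0,0,0,0],[0,0,0,0,0]]'
python3 - <<'E'
from h import *
p,W=cloud('side');cv2.imwrite('pics/side2.png',cv2.resize(p[120:420,200:500],None,fx=2,fy=2))
E
```

```text
time: 4.15
tool_pos: [551.2, -187.6, 228.8]
tcp_rot: [-180.0, 0.0, 0.3]
ft_force: [0.4, -0.5, -0.9]
finger_gap: 0.1
time: 4.55
tool_pos: [550.8, -186.8, 150.8]
tcp_rot: [-179.9, 0.1, 0.2]
ft_force: [0.0, -0.6, 0.4]
finger_gap: -0.0
```

View pics/side2.png

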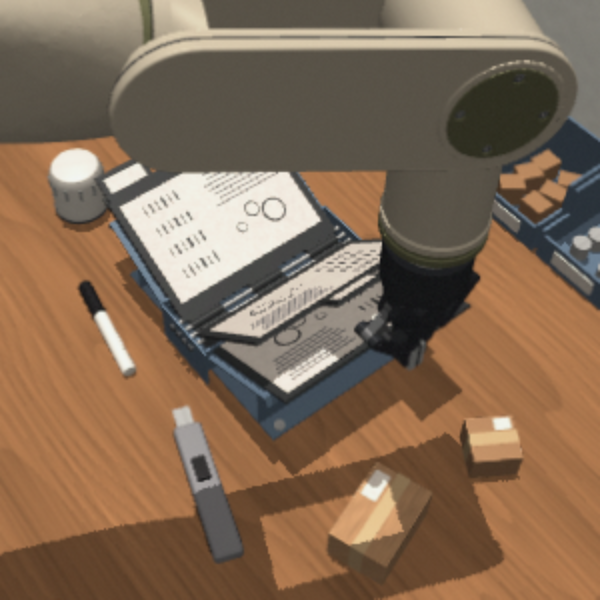

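The view shows the shut fingertips right of the tab (crop px 405,355), clear of the rack and cartons. Next I make contact and push along the arc.

```bash
python3 -m pendant '[[0,0,-15,0,0],[0,0,-15,0,0],[0,0,-14,0,0],[0,0,-14,0,0],[0,0,-6,-5,0],[0,0,-6,-5,0],[0,0,-5,-5,0],[0,0,-7,-5,0],[0,0,-7,-4,0],[0,0,-7,-4,0]]'
```

```text
time: 5.6
tool_pos: [551.6, -91.1, 180.1]
tcp_rot: [180.0, -0.0, 0.0]
ft_force: [-1.2, -2.9, 2.9]
finger_gap: 0.4
```

```bash
python3 -m pendant '[[0,0,-9,-4,0],[0,0,-9,-4,0],[0,0,-9,-3,0],[0,0,-9,-3,0],[0,0,-10,-3,0],[0,0,-10,-2,0],[0,0,-10,-2,0],[0,0,-10,-1,0],[0,0,-10,-1,0],[0,0,-10,-1,0]]'
python3 - <<'E'
from h import *
p,W=cloud('side');cv2.imwrite('pics/side3.png',cv2.resize(p[120:420,200:500],None,fx=2,fy=2));print(r.sense()['ft_force'])
E
```

```text
time: 6.6
tool_pos: [551.1, 5.8, 202.9]
tcp_rot: [-180.0, 0.0, 0.0]
ft_force: [-0.5, -0.4, -0.8]
finger_gap: -0.1
[ 0.17157292  0.81692355 -0.63224955]
```

View pics/side3.png

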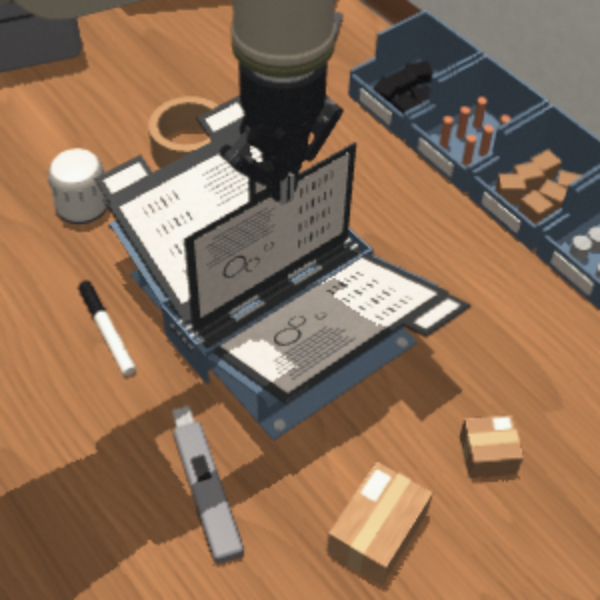

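The leaf is upright (crop px 190–355 × 145–320) with the fingers on its right face, and the next leaf still lies flat. Now over the top and down.

```bash
python3 -m pendant '[[0,0,-10,2,0],[0,0,-10,2,0],[0,0,-10,2,0],[0,0,-10,2,0],[0,0,-9,3,0],[0,0,-10,4,0],[0,0,-9,4,0],[0,0,-10,4,0],[0,0,-8,6,0],[0,0,-8,6,0]]'
python3 -m pendant '[[0,0,-8,6,0],[0,0,-8,6,0],[0,0,-6,8,0],[0,0,-6,8,0],[0,0,-6,8,0],[0,0,-6,8,0],[0,0,-3,5,0],[0,0,-2,4,0],[0,0,0,2,0],[0,0,0,0,0]]'
```

```text
time: 7.65
tool_pos: [551.3, 99.7, 167.8]
tcp_rot: [-180.0, -0.0, 0.1]
ft_force: [-0.1, -1.3, 1.7]
finger_gap: -0.1
time: 8.65
tool_pos: [551.2, 143.8, 113.0]
tcp_rot: [180.0, 0.0, 0.0]
ft_force: [-0.2, 0.4, 0.4]
finger_gap: -0.0
```

```bash
for i in 1 2; do python3 -m pendant '[[0,0,0,2,0],[0,0,0,0,0],[0,0,0,0,0]]'; done
```

```text
time: 8.95
tool_pos: [551.4, 143.7, 111.5]
tcp_rot: [180.0, -0.0, 0.0]
ft_force: [1.6, -0.3, -0.7]
finger_gap: 0.1
time: 9.25
tool_pos: [551.3, 143.8, 109.2]
tcp_rot: [180.0, 0.0, 0.0]
ft_force: [0.5, -0.3, -0.4]
finger_gap: 0.0
```

```bash
for i in 1 2 3; do python3 -m pendant '[[0,0,0,1.5,0],[0,0,0,0,0],[0,0,0,0,0]]' | egrep 'tool_pos|force'; done
```

```text
tool_pos: [551.5, 144.0, 108.3]
ft_force: [-1.6, 0.0, 5.8]
tool_pos: [551.7, 144.0, 108.0]
ft_force: [-6.1, -1.5, 14.2]
tool_pos: [551.8, 144.1, 107.7]
ft_force: [-11.4, -2.0, 22.9]
```

The fingers met a firm stop at 23 N. I'll retreat straight up and check from above.

```bash
python3 -m pendant '[[0,0,0,-10,0],[0,0,0,-30,0],[0,0,0,-40,0],[0,0,0,-40,0],[0,0,0,-40,0],[0,0,40,-40,0],[0,-30,40,0,0],[0,-40,40,0,0],[0,-40,40,0,0],[0,-40,40,0,0]]'
python3 -m pendant '[[0,0,45,0,0],[0,0,45,0,0],[0,0,45,0,0],[0,0,45,0,0],[0,0,0,0,0],[0,0,0,0,0]]'
python3 - <<'E'
from h import *
p,W=cloud('top');cv2.imwrite('pics/top4.png',cv2.resize(p[150:400,150:500],None,fx=2.2,fy=2.2))
for nm,b in dict(left=(262,210,310,290),right=(345,222,385,285)).items():
    c,n,e=plane(W[b[1]:b[3],b[0]:b[2]].reshape(-1,3));c2=c-2*n;h=n[:2]/np.linalg.norm(n[:2]);t=-(45-c2[2])*n[2]/np.linalg.norm(n[:2])
    print(nm,c.round(1),round(e,2),'tilt',np.degrees(np.arccos(n[2])).round(2),'hinge',(c2[:2]+h*t).round(1))
for q in('leaf_tab','next_tab','left_tab','carton_small','carton_plug','tape_roll','oil_filter','marker','cutter'):
    print(q,[([round(v) for v in e['at']],round(e['score'],2)) for e in optics.search_frame('top',q)[:2]])
print(r.sense()['time'])
E
```

```text
time: 11.15
tool_pos: [413.9, -38.6, 299.8]
tcp_rot: [180.0, -0.0, 0.1]
ft_force: [1.5, -1.1, 0.0]
finger_gap: -0.3
time: 11.75
tool_pos: [415.1, -218.4, 299.6]
tcp_rot: [-179.9, 0.0, -0.1]
ft_force: [-0.6, 0.4, 0.4]
finger_gap: 0.1
left [551.6 108.6  89.2] 1.24 tilt 25.01 hinge [553.3  18.7]
right [559.5 -42.2  71.2] 1.35 tilt 25.87 hinge [559.1   7.2]
leaf_tab [([620, 293, 48], 0.73), ([551, 100, 87], 0.66)]
next_tab [([552, -69, 85], 0.82), ([458, 279, 73], 0.15)]
left_tab [([488, 180, 116], 0.83)]
carton_small [([473, -249, 43], 0.61)]
carton_plug [([614, -256, 39], 0.6)]
tape_roll [([617, 292, 49], 0.97)]
oil_filter [([453, 281, 74], 0.59)]
marker [([388, 108, 16], 0.75)]
cutter [([365, -114, 20], 0.96)]
12.25
```

View pics/top4.png

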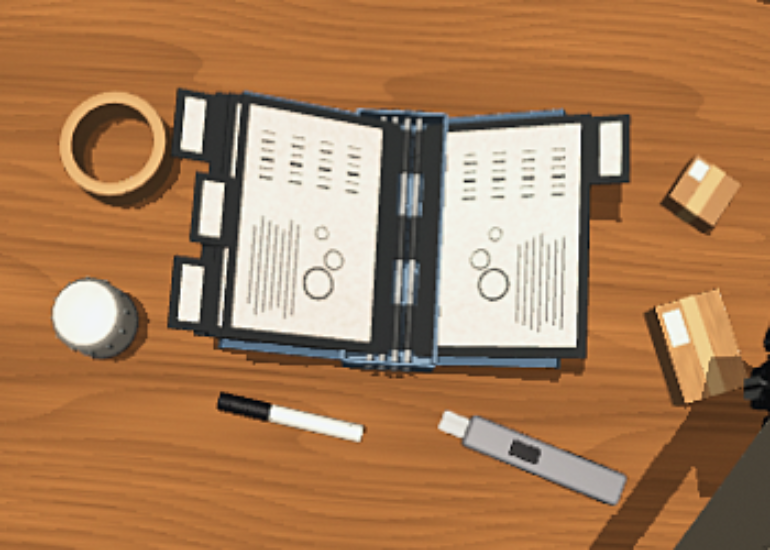

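The leaf lies flat on the left: slope 25.01°, surface 5 mm above the earlier top leaf, tab at crop px (210,208). The bystanders haven't moved. The right side reads 25.9°, so I'll cross-check it with the side camera.

```bash
python3 - <<'E'
from h import *
for cam in('side','top'):
    p,W=cloud(cam)
    X=W.reshape(-1,3)
    for nm,(y0,y1) in dict(left=(60,155),right=(-105,-15)).items():
        s=(-1 if nm=='right' else 1); zz=45+abs(X[:,1]-24)*.466
        m=(X[:,0]>475)&(X[:,0]<630)&(X[:,1]>y0)&(X[:,1]<y1)&(abs(X[:,2]-zz)<12)
        c,n,e=plane(X[m]);print(cam,nm,m.sum(),c.round(1),round(e,2),np.degrees(np.arccos(n[2])).round(2))
E
```

```text
side left 2467 [537.5 110.3  88.5] 1.51 25.22
side right 222 [556.1 -81.9  89.4] 0.96 25.02
top left 4133 [550.8 108.5  89.2] 1.24 24.92
top right 3910 [551.4 -61.7  80.4] 1.33 25.6
```

```bash
python3 -c "
from bench import hand_in,r
print(r.sense()['time']);hand_in()"
```

```text
12.35
the job is handed in; nothing more can be done
```

I turned the leaf over its spine and pressed it flat on the left, then handed the job in at 12.35 s of the 42 s allowed. `hand_in()` gives no verdict.

**How it was done:** I only pushed the leaf, with the shut fingers. The tool can only point down, so I pushed from outside on the lower edge of the tab, not from fully beneath it. The leaf already stood about 0.37 rad up. I followed its arc past upright and pressed it down until it met a firm stop, with 23 N straight down (about 26 N in all). I then lifted clear, and the robot was touching nothing.

**Last checks:**
- **Turned leaf:** the left side slopes 25.0° from the top camera and 25.2° from the side. Its surface is about 5 mm higher than the leaf it covers, and its tab shows on the left.
- **Leaf below, on the right:** the top camera read 25.6–25.9°, the side camera 25.0° from few points. Its fitted hinge (y 7.2 mm) and surface height are within 1 mm of flat, so I took the difference as calibration error.
- **Left-hand leaves:** both of their tabs show where they were. I checked them only by eye; the turned leaf covers them.
- **Loose items:** all six are within about 5 mm of their first readings, roughly the detector's accuracy.
- **Detector error:** its best matches for the turned leaf's tab and the next tab were wrong in the last picture, so I relied on the picture and the depth planes there.

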